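# Release a stuck disc-drive tray with the eject pin

## Task

The tray of the disc drive on the desk will not open. Take the orange-handled release pin from its stand, put it down through the small hole in the drive's top and gently hold the hidden spring catch pressed until the tray has slid all the way out, then put the pin back in its stand, upright and fully home. Work the drive with the pin only, never force it, keep the gripper off the drive and its tray, and leave the ink bottle, bell and rubber stamp where they stand.

Things in the scene. Friction and masses are not known exactly. Their poses are not given: they have to be found in the camera images.
- drive: Grey disc drive, black front, 180 x 160 x 66 mm, fixed. Origin: centre of its underside; x runs from front (x = -90 mm) to back, z up. Its hidden catch, under the hole, is a sprung pad 18 mm wide: about 2.5 N at first touch, 1.5 N more per mm, lets the tray go 4 mm down (8 to 9.5 N), solid stop 6 mm down (about 11.5 N). Keep the pin under 16 N in the hole, 30 N on the top.
- hole (a point): Mouth centre of the round access hole (yellow ring round it) in the drive's flat top, 66 mm above the desk, 9 mm in diameter with a 1.5 mm chamfer, through a 5 mm plate. 30 mm in front of the drive's centre, 52 mm to its +y side; axes as the drive's. The catch's pad straight below cannot be seen: its top is anywhere from 11 to 29 mm below the mouth, to be found by feel.
- tray_front (a point): Middle of the outer face of the tray's black front panel (148 mm wide, 26 mm high). In the drive's frame x = -96 mm shut, -138 mm fully out. A damped spring pushes the tray out, about 25 to 30 mm/s (nearly 2 s), while the catch is held down; if the catch is let up early the tray stops at the next of three teeth, 14 mm apart, and the catch can be pressed again.
- stand: Dark wooden block on a brass foot, fixed to the desk, 60 x 60 mm (foot 68 x 68 mm) and 55 mm high, which holds the release pin. Origin: centre of its underside, z up. It may stand left or right of the drive.
- stand_hole (a point): Centre of the mouth of the hole in the stand's flat top, 55 mm above the desk: round, 9 mm in diameter, 52 mm deep, 2 mm chamfer.
- pin: Release pin, about 60 g, in the stand: steel shaft 5 mm in diameter, 45 mm long, end slightly tapered; then a brass collar 26 mm in diameter, 4 mm thick; then a round orange handle 14 mm in diameter, 49 to 95 mm from the tip, to grip. Origin: the tip; z up the pin. Home in the stand, the collar rests on the stand's top and the tip is 45 mm below the hole's mouth.
- ink_bottle: Dark blue ink bottle with a black cap, 52 x 52 x 58 mm, loose; origin: centre of its underside. A bystander.
- bell: Brass hand bell, 62 mm wide, 93 mm high, loose; origin: centre of its underside. A bystander.
- stamp: Dark wooden rubber stamp, 38 mm wide, 70 mm high, loose; origin: centre of its underside. A bystander.
Mind the look-alikes: they are no part of the job. What is shaped like the pin but blue is not meant.

How it is judged:
By the outcome, as a careful person would: the job done as asked, in the order asked, and still so for the second after the job is handed in, with the robot touching nothing.
It also fails if it takes over 58 s, if anything falls off the work surface, if the arm or the gripper's body presses on something with over 40 N, if the wrist force passes 120 N, or if a joint passes its speed limit or range.

## Robot

A 6-joint arm with a two-finger parallel gripper is mounted at the origin on a cart in front of the work surface, level with it; the furniture and walls round the work are solid. World frame = base frame: x ahead of the robot, y to its left, z up, the work surface at z = 0. Lengths are in m, angles in rad, forces in N, time in s.
With the tool pointing down it reaches from about 0.325 to 0.85 m from the base axis. Payload 15.5 kg.
Tool frame: the origin (TCP) lies midway between the tips of the shut fingers; the grasp point (between the pads) lies 19 mm behind it; z points along the fingers, y is the line along which they close (so a half turn about z gives the same grasp; the last joint's range is limited). The gripper opens to 91 mm and grips with 3 to 60 N. Pads are 32 mm wide; open, the fingers measure 118 mm over their backs; the gripper's body (76 mm by 178 mm) begins 60 mm behind the grasp point.
Start: joints at [-1.325, 0.494, 1.345, -0, 1.302, -0.096], TCP at [0.209, -0.589, 0.214] pointing down, gripper open.
Joint ranges: [-2.91, 2.91], [-0.82, 2.16], [0.22, 2.67], [-1.22, 4.37], [0.12, 2.79], [-3.08, 3.08]. Speed limits (rad/s): [1.89, 1.89, 2.57, 3.01, 3.01, 3.01].

## Interface

Orientations are given as a rotation vector (axis times angle).
In Python, from plant import arm gives the robot as it stands. The module is installed in compiled form; this text tells all that it offers.
- The arm moves only by the tool pendant, called after "Request:" as name(argument=value, ...) on one line, values as JSON. Schema: {"type":"object","properties":{"rows":{"type":"array","items":{"type":"object","properties":{"finger_gap":{"type":"number"},"sx":{"type":"number"},"sy":{"type":"number"},"sz":{"type":"number"},"drx":{"type":"number"},"dry":{"type":"number"},"drz":{"type":"number"}},"additionalProperties":false,"required":["finger_gap"]},"minItems":1,"maxItems":20},"only":{"type":"string"},"quiet":{"type":"boolean"},"lines":{"type":"string"}},"required":["rows"],"additionalProperties":false}. rows is a list of rows, 1 to 20 of them, each an object with the fields finger_gap (the opening from 0.0 (shut) to 1.0 (fully open)), sx, sy, sz (the shift in m), drx, dry, drz (a rotation vector in rad); a field left out counts as zero (the opening has to be given); each row is the pose to reach, as a shift and turn from the pose commanded when the call began, along the tool's axes at that moment; what a row does not reach only later rows make up. A row lasts 1/8 s, in which the tool goes at most 0.0625 m and 0.188 rad, less where a joint would pass 70% of its speed; a pose out of reach is approached as far as the arm can. The fingers move at their own pace and stop on an object; the grip force is fixed at half the most. Time passes only in rows, so rows that do not move let the fingers close. The tool returns the time, the measured TCP pose, the force, the opening and the grip force at its end. only (a regular expression) keeps the lines of the reply that match it, lines (a string "A,B") keeps lines A to B, and quiet returns only ok. Input that does not fit is refused with a message, and nothing moves.
- arm.get_state(): the state, without advancing time (a new reading comes with each control period).
- arm.capture(name): name is "side" or "top" or "wrist"; returns a dict with "image" (400x640x3 uint8, red, green, blue), "depth" (400x640 float32, m along the optical axis (not along the pixel's ray), 0 where there is no reading), "fx", "fy", "cx", "cy" (pixels), "cam_to_world" (4x4, takes a point from camera to world coordinates). Camera axes: x right, y up, looking along -z (the intrinsics and any distortion apply to the point x, -y, -z); pixel columns grow to the right and rows downward; lengths in m; the calibration is good to about 2 mm. A picture is of the moment at which its call begins.
- arm.close_job(): hands the job in; it is judged then, once.
The state is a dict: "t": time; "qpos": joint angles; "qd": joint speeds; "effort": joint torques, N m; "tool_pos": TCP position; "eef_rot": TCP orientation; "wrist_force": force on the tool from outside, world axes, zero at the start; "wrist_torque": the same for the moment, N m; "opening": opening from 0.0 (shut) to 1.0 (fully open); "grasp_force": force on a finger pad.
Only numpy, scipy, OpenCV 4.12 (cv2) and the standard library are available. Lean on these libraries where they do the work, as an engineer would, in place of code of your own. Each camera call takes 0.05 s, during which the arm holds its last target. There are 200 camera calls.

## Working session

There is one attempt and no reset: what is moved stays moved. The work goes in short steps, Python scripts to look and compute and a tool call to move; the robot and the scene stay as the last step left them, time stands still between calls to the robot, and variables do not carry over. Pictures are saved under pics/ and viewed, at most 10 in all, crops included, and the job is handed in when it is done.

```bash
mkdir -p pics
```

Create h.py:
```python
import numpy as np, cv2, pickle
from plant import arm
from scipy.spatial.transform import Rotation as R
def cap(n):
    c=arm.capture(n); pickle.dump(c,open(n+'.pkl','wb')); return c
def load(n): return pickle.load(open(n+'.pkl','rb'))
def world(c,u,v,z=None):
    M=np.array(c['cam_to_world']); d=np.array([(u-c['cx'])/c['fx'],-(v-c['cy'])/c['fy'],-1.])
    if z is None: s=c['depth'][int(round(v)),int(round(u))]
    else: s=(z-M[2,3])/(M[:3,:3]@d)[2]
    return M[:3,:3]@(d*s)+M[:3,3]
def save(im,name,k=1):
    im=cv2.resize(im,None,fx=k,fy=k,interpolation=cv2.INTER_CUBIC); cv2.imwrite('pics/'+name,im[:,:,::-1])
def totool(p):
    s=arm.get_state(); Rm=R.from_rotvec(s['eef_rot']).as_matrix(); return Rm.T@(np.array(p)-s['tool_pos'])
```

Run:
```python
from h import *
a=cap('top'); b=cap('side')
save(a['image'],'top.png'); save(b['image'],'side.png')
for c in (a,b): print({k:v for k,v in c.items() if k not in('image','depth')})
s=arm.get_state(); print(s); print(R.from_rotvec(s['eef_rot']).as_matrix().round(3))
```

```text
{'fx': 375.83755294155924, 'fy': 375.83755294155924, 'cx': 316.1028170293226, 'cy': 198.5852916309743, 'cam_to_world': array([[-0.00709169,  0.99810747, -0.06108338,  0.49504278],
       [-0.99994173, -0.00757538, -0.00769064,  0.00817045],
       [-0.00813881,  0.06102528,  0.99810304,  1.12248116],
       [ 0.        ,  0.        ,  0.        ,  1.        ]])}
{'fx': 400.39618070447864, 'fy': 400.39618070447864, 'cx': 312.86660746265096, 'cy': 193.018168401483, 'cam_to_world': array([[ 0.99840892, -0.0461911 ,  0.03234198,  0.60343243],
       [ 0.04972113,  0.45062015, -0.89133007, -0.80606679],
       [ 0.02659756,  0.89151997,  0.45219985,  0.47639525],
       [ 0.        ,  0.        ,  0.        ,  1.        ]])}
{'t': 0.1, 'qpos': array([-1.32453701e+00,  4.94138705e-01,  1.34603582e+00,  9.29661834e-06,
        1.30247600e+00, -9.55142398e-02]), 'qd': array([ 0.00059472, -0.00083817, -0.0004354 , -0.0012488 ,  0.00151373,
        0.00154643]), 'effort': array([ 6.78649576e-04, -8.80245423e+01, -3.82541156e+01,  7.08339410e-02,
        4.82607842e-02, -9.18135174e-05]), 'tool_pos': array([ 0.20939426, -0.58854367,  0.2133982 ]), 'eef_rot': array([-3.09479382e+00, -5.34064225e-01,  1.11051712e-04]), 'wrist_force': array([-0.02568308, -0.21444338,  0.34312839]), 'wrist_torque': array([ 0.01818532, -0.00726788, -0.07096845]), 'grasp_force': 0.0, 'opening': 0.9998604362821621}
[[ 0.942  0.335 -0.   ]
 [ 0.335 -0.942  0.001]
 [ 0.    -0.001 -1.   ]]
```

View pics/top.png

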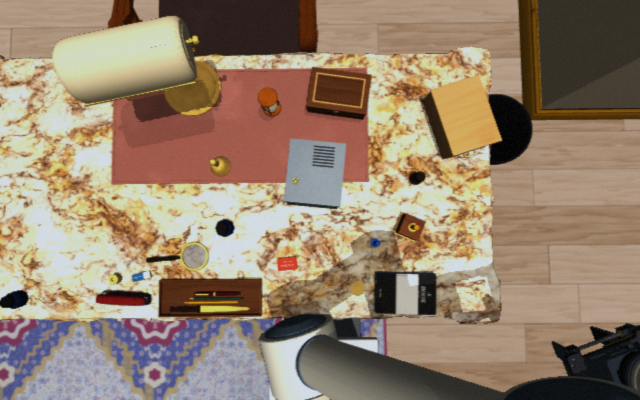

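View pics/side.png

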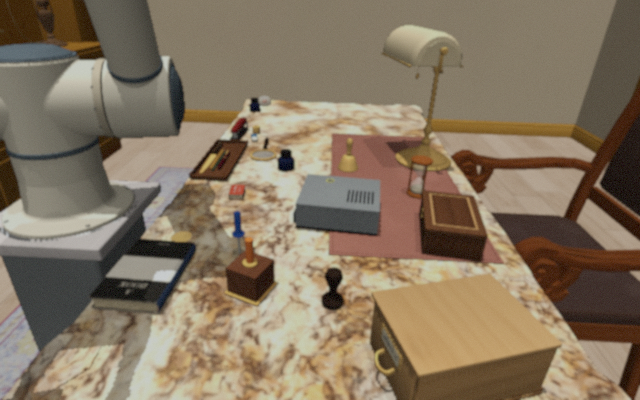

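The top view shows the stand with the orange pin at about (410,227), the blue look-alike at (375,242), the drive at (316,172) with its ringed hole near (296,181), and the stamp at (417,177). I'll enlarge this area.

Run:
```python
from h import *
a=load('top'); save(a['image'][130:270,270:450],'crop.png',4.2)
b=load('side'); save(b['image'][150:310,220:400],'crops.png',3.6)
```

```text
(no output)
```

View pics/crop.png

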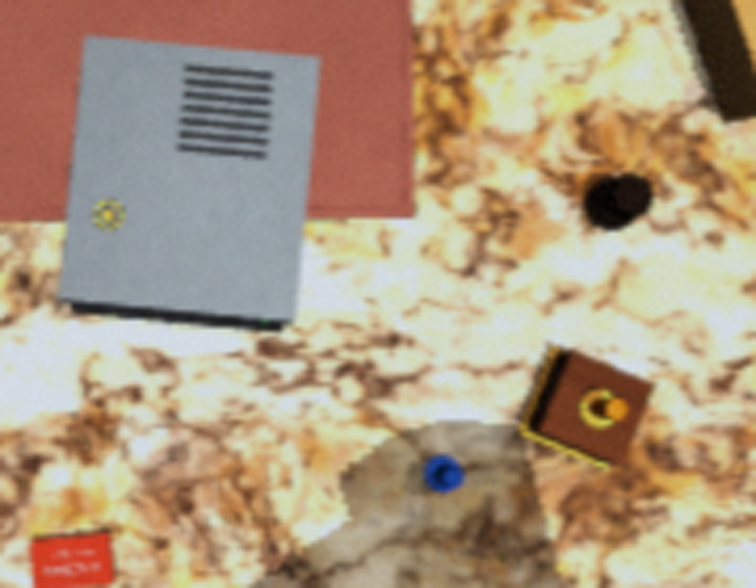

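View pics/crops.png

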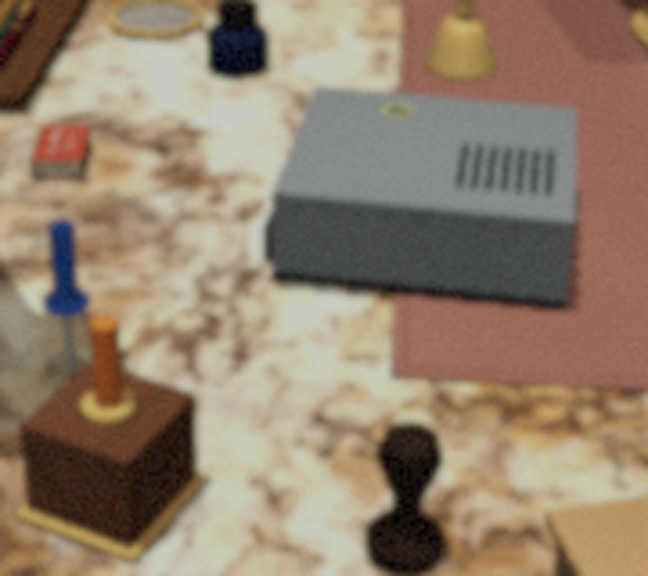

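The top crop shows drive top corners (85,37), (320,57), (297,322), (60,298), hole (108,214), collar (601,407), handle top (618,408) and the blue pin at (442,473). The pin is upright in the stand.

Run:
```python
from h import *
a=load('top'); b=load('side')
T=lambda x,y,z:world(a,270+(x+.5)/4.2-.5,130+(y+.5)/4.2-.5,z).round(4)
S=lambda x,y,z:world(b,220+(x+.5)/3.6-.5,150+(y+.5)/3.6-.5,z).round(4)
C=[T(*p,.066) for p in((85,37),(320,57),(297,322),(60,298))]
print('corners',C,'lens',[np.linalg.norm(C[i]-C[i-1]).round(4) for i in range(4)])
c=np.mean(C,0); ex=(C[0]+C[1]-C[2]-C[3]);ex/=np.linalg.norm(ex);ey=np.array([-ex[1],ex[0],0])
print('centre',c,'yaw',np.arctan2(ex[1],ex[0]),'hole pred',c-.03*ex+.052*ey,'hole seen',T(108,214,.066),'side',S(397,110,.066))
print('collar',T(601,407,.059),S(106,405,.059),'handle top',T(618,408,.105),S(104,319,.105))
ST=[T(*p,.055) for p in((568,347),(653,384),(617,465),(543,435))];print('stand',ST,np.mean(ST,0))
SS=[S(*p,.055) for p in((22,428),(100,367),(193,402),(127,462))];print('stand side',SS,np.mean(SS,0))
print('blue',T(442,473,.095),'stamp',T(615,202,.03), S(405,560,0))
# orange depth points
hsv=cv2.cvtColor(a['image'],cv2.COLOR_RGB2HSV)
m=(hsv[...,0]<18)&(hsv[...,0]>8)&(hsv[...,1]>200)&(hsv[...,2]>150); m[:,:405]=0;m[:,425:]=0;m[:215]=0;m[240:]=0
P=np.array([world(a,u,v) for v,u in np.argwhere(m)]);print(P.round(3))
```

```text
corners [array([0.7318, 0.0898, 0.066 ]), array([ 0.7167, -0.0692,  0.066 ]), array([ 0.5375, -0.0517,  0.066 ]), array([0.5548, 0.1071, 0.066 ])] lens [np.float64(0.1778), np.float64(0.1597), np.float64(0.1801), np.float64(0.1597)]
centre [0.6352 0.019  0.066 ] yaw -0.09738885217045364 hole pred [0.61039838 0.07367064 0.066     ] hole seen [0.6111 0.0746 0.066 ] side [0.6119 0.0758 0.066 ]
collar [ 0.4792 -0.2552  0.059 ] [ 0.478  -0.2551  0.059 ] handle top [ 0.4792 -0.2546  0.105 ] [ 0.4784 -0.2512  0.105 ]
stand [array([ 0.5197, -0.2349,  0.055 ]), array([ 0.4944, -0.2915,  0.055 ]), array([ 0.4403, -0.266 ,  0.055 ]), array([ 0.4607, -0.2168,  0.055 ])] [ 0.478775 -0.2523    0.055   ]
stand side [array([ 0.4413, -0.2707,  0.055 ]), array([ 0.4679, -0.2193,  0.055 ]), array([ 0.5179, -0.2439,  0.055 ]), array([ 0.4943, -0.2911,  0.055 ])] [ 0.48035 -0.25625  0.055  ]
blue [ 0.4379 -0.1427  0.095 ] stamp [ 0.6207 -0.2753  0.03  ] [ 0.6229 -0.2843  0.    ]
[[ 0.484 -0.256  0.102]
 [ 0.484 -0.258  0.104]
 [ 0.481 -0.257  0.108]
 [ 0.478 -0.259  0.102]
 [ 0.478 -0.261  0.104]
 [ 0.476 -0.257  0.107]
 [ 0.473 -0.254  0.108]
 [ 0.473 -0.258  0.105]]
```

Run:
```python
from h import *
print(totool((.479,-.2545,.17)).round(4),totool((.479,-.2545,.068)).round(4))
```

```text
[ 0.366  -0.2243  0.0437] [ 0.366  -0.2242  0.1457]
```

Request:
pendant(rows=[{"finger_gap":1,"sx":0.1,"sy":-0.06},{"finger_gap":1,"sx":0.2,"sy":-0.12},{"finger_gap":1,"sx":0.3,"sy":-0.18,"sz":0.02},{"finger_gap":1,"sx":0.366,"sy":-0.224,"sz":0.04},{"finger_gap":1,"sx":0.366,"sy":-0.224,"sz":0.04},{"finger_gap":1,"sx":0.366,"sy":-0.224,"sz":0.04},{"finger_gap":1,"sx":0.366,"sy":-0.224,"sz":0.04},{"finger_gap":1,"sx":0.366,"sy":-0.224,"sz":0.04},{"finger_gap":1,"sx":0.366,"sy":-0.224,"sz":0.04},{"finger_gap":1,"sx":0.366,"sy":-0.224,"sz":0.04},{"finger_gap":1,"sx":0.366,"sy":-0.224,"sz":0.04}])

```text
t: 1.48
tool_pos: [0.4788, -0.256, 0.1741]
eef_rot: [3.096, 0.532, 0.0]
wrist_force: [0.5, -0.2, 0.2]
opening: 1.002
grasp_force: 0.0
```

Run:
```python
from h import *
w=cap('wrist'); save(w['image'],'w1.png'); print(totool((.479,-.2545,.068)).round(4)); print(w['fx'],w['cx'],w['cy'],w['cam_to_world'].round(3).tolist())
```

```text
[ 0.0006 -0.0013  0.106 ]
331.8437476410381 319.0756011914995 192.46950311239468 [[0.334, 0.907, 0.257, 0.552], [-0.943, 0.321, 0.092, -0.231], [0.001, -0.273, 0.962, 0.345], [0.0, 0.0, 0.0, 1.0]]
```

View pics/w1.png

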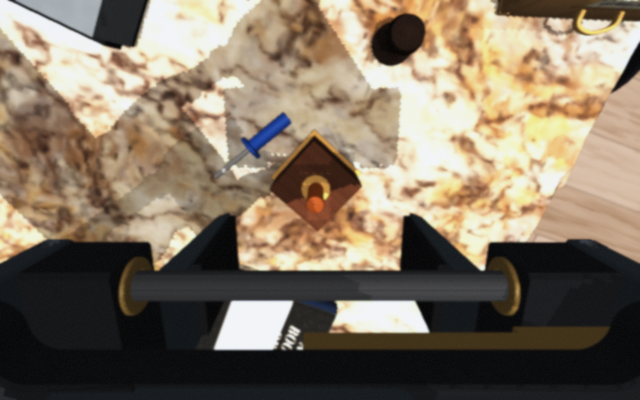

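The wrist view shows the orange handle top at (315,205), its collar at (316,187) and clear space around the fingers. I'll hold it against the earlier estimate.

Run:
```python
from h import *
w=load('wrist'); print(world(w,315,205,.105),world(w,316,187,.059))
```

```text
[ 0.477749   -0.25398462  0.105     ] [ 0.47968657 -0.25371899  0.059     ]
```

Request:
pendant(rows=[{"finger_gap":1,"sx":0.001,"sy":-0.001,"sz":0.05},{"finger_gap":1,"sx":0.001,"sy":-0.001,"sz":0.09},{"finger_gap":1,"sx":0.001,"sy":-0.001,"sz":0.106},{"finger_gap":1,"sx":0.001,"sy":-0.001,"sz":0.106},{"finger_gap":0,"sx":0.001,"sy":-0.001,"sz":0.106},{"finger_gap":0,"sx":0.001,"sy":-0.001,"sz":0.106},{"finger_gap":0,"sx":0.001,"sy":-0.001,"sz":0.106},{"finger_gap":0,"sx":0.001,"sy":-0.001,"sz":0.106},{"finger_gap":0,"sx":0.001,"sy":-0.001,"sz":0.106},{"finger_gap":0,"sx":0.001,"sy":-0.001,"sz":0.106}])

```text
t: 2.78
tool_pos: [0.4798, -0.2539, 0.0679]
eef_rot: [-3.096, -0.534, 0.0]
wrist_force: [-0.8, 0.6, -0.4]
opening: 0.369
grasp_force: 0.0
```

Request:
pendant(rows=[{"finger_gap":0},{"finger_gap":0},{"finger_gap":0},{"finger_gap":0},{"finger_gap":0}])

```text
t: 3.4
tool_pos: [0.4798, -0.2538, 0.0679]
eef_rot: [-3.096, -0.534, 0.0]
wrist_force: [-0.1, 0.5, -1.0]
opening: 0.148
grasp_force: 30.0
```

```bash
python3 -c "
from h import *
s=arm.get_state();print(s['tool_pos'],s['wrist_force'])"
```

```text
[ 0.47981899 -0.25383968  0.06790125] [-0.1271031   0.53322923 -0.97952162]
```

Request:
pendant(rows=[{"finger_gap":0,"sz":-0.02},{"finger_gap":0,"sz":-0.05},{"finger_gap":0,"sz":-0.08},{"finger_gap":0,"sz":-0.08},{"finger_gap":0,"sz":-0.08}])

```text
t: 4.03
tool_pos: [0.4795, -0.2536, 0.1474]
eef_rot: [-3.095, -0.534, 0.001]
wrist_force: [0.4, -0.2, -0.3]
opening: 0.145
grasp_force: 30.0
```

Run:
```python
from h import *
s=arm.get_state();print(s['tool_pos'],s['wrist_force'])
b=cap('side'); save(b['image'][120:300,200:340],'s2.png',3.3)
print((totool((.611,.0745,s['tool_pos'][2]))).round(4))
```

```text
[ 0.47953618 -0.25364719  0.14738966] [ 0.44672352 -0.1539321  -0.29099247]
[ 2.340e-01 -2.649e-01 -2.000e-04]
```

View pics/s2.png

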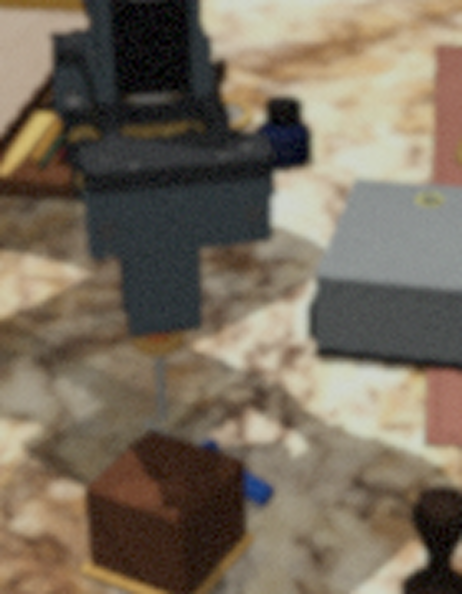

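The pin hangs straight under the fingers, with its tip at crop (161,428). The blue look-alike is now lying behind the stand at (245,470). I wasn't near it, so it tipped on its own. Next I'll check the tip.

Run:
```python
from h import *
b=load('side'); S=lambda x,y,z:world(b,200+(x+.5)/3.3-.5,120+(y+.5)/3.3-.5,z).round(4)
print(S(161,428,.0895),S(156,345,.137), 'hole',S(429,199,.066))
# where blue is
hsv=cv2.cvtColor(b['image'],cv2.COLOR_RGB2HSV); m=(abs(hsv[...,0].astype(int)-112)<8)&(hsv[...,1]>190)&(hsv[...,2]>90); m[:240]=0
P=np.array([world(b,u,v) for v,u in np.argwhere(m)]); print(P.min(0).round(3),P.max(0).round(3))
```

```text
[ 0.4794 -0.2609  0.0895] [ 0.4788 -0.2589  0.137 ] hole [0.6112 0.0771 0.066 ]
[ 0.517 -0.211  0.011] [ 0.523 -0.204  0.016]
```

Request:
pendant(rows=[{"finger_gap":0,"sx":0.04,"sy":-0.045},{"finger_gap":0,"sx":0.08,"sy":-0.09},{"finger_gap":0,"sx":0.12,"sy":-0.135},{"finger_gap":0,"sx":0.16,"sy":-0.18},{"finger_gap":0,"sx":0.2,"sy":-0.225},{"finger_gap":0,"sx":0.22,"sy":-0.25},{"finger_gap":0,"sx":0.234,"sy":-0.265},{"finger_gap":0,"sx":0.234,"sy":-0.265},{"finger_gap":0,"sx":0.234,"sy":-0.265},{"finger_gap":0,"sx":0.234,"sy":-0.265},{"finger_gap":0,"sx":0.234,"sy":-0.265}])

```text
t: 5.45
tool_pos: [0.6114, 0.0735, 0.148]
eef_rot: [3.096, 0.533, 0.0]
wrist_force: [0.8, 0.1, 0.2]
opening: 0.149
grasp_force: 30.0
```

Run:
```python
from h import *
s=arm.get_state();print(s['tool_pos'],s['wrist_force'])
b=cap('side'); save(b['image'][130:250,260:420],'s3.png',4.5)
w=cap('wrist'); save(w['image'][120:320,220:420],'w3.png',2.9)
```

```text
[0.61138068 0.07347298 0.14800171] [0.75335474 0.11203496 0.17666884]
```

View pics/s3.png

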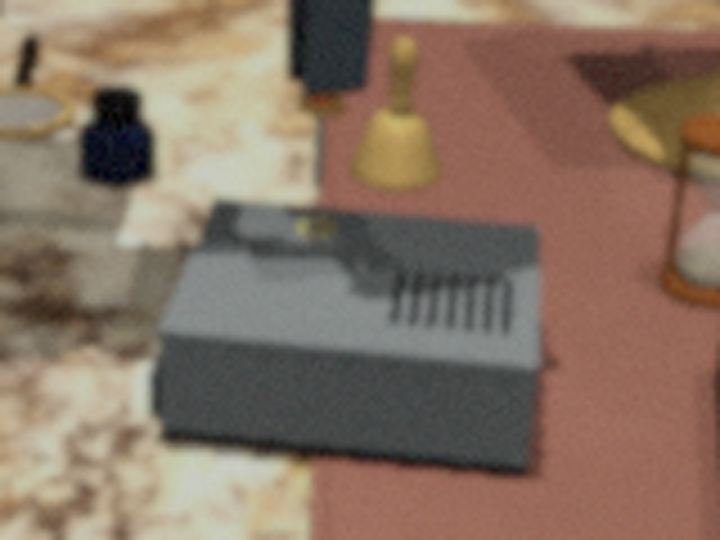

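View pics/w3.png

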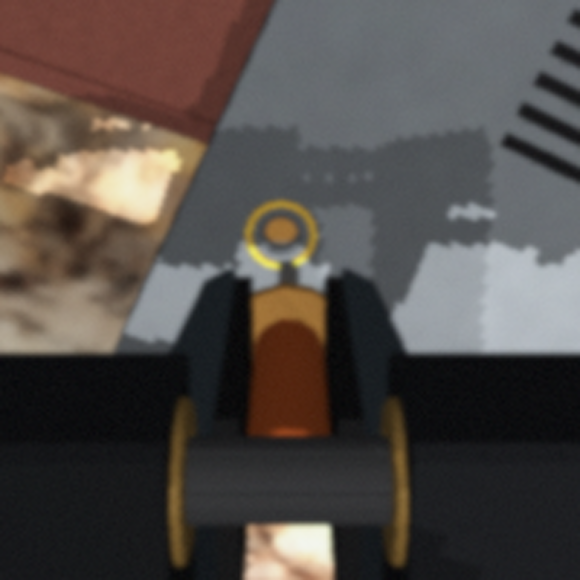

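The wrist crop shows the hole at (281,232) and the pin tip at (288,265). The side crop shows the ring at (316,226), with the tip coming down above it.

Run:
```python
from h import *
w=load('wrist'); W=lambda x,y,z:world(w,220+(x+.5)/2.9-.5,120+(y+.5)/2.9-.5,z).round(4)
h=W(281,232,.066); t=W(288,265,.090); print('hole',h,'tip',t)
print('collar bottom/top centre?',W(288,300,.139))
s=arm.get_state(); print(s['tool_pos'])
Rm=R.from_rotvec(s['eef_rot']).as_matrix(); print('hole-tip in tool',(Rm.T@(h-t)).round(4))
b=load('side'); S=lambda x,y,z:world(b,260+(x+.5)/4.5-.5,130+(y+.5)/4.5-.5,z).round(4)
print('side hole',S(316,226,.066),'collar',S(322,106,.137),'bx tip',S(319,160,.09))
hsv=cv2.cvtColor(w['image'],cv2.COLOR_RGB2HSV)
```

```text
hole [0.611  0.0747 0.066 ] tip [0.6104 0.0725 0.09  ]
collar bottom/top centre? [0.6194 0.0757 0.139 ]
[0.61143321 0.07377259 0.14801071]
hole-tip in tool [ 0.0013 -0.0019  0.024 ]
side hole [0.6117 0.0778 0.066 ] collar [0.6116 0.0732 0.137 ] bx tip [0.6118 0.1126 0.09  ]
```

Request:
pendant(rows=[{"finger_gap":0,"sx":0.001,"sy":-0.0015,"sz":0.01},{"finger_gap":0,"sx":0.001,"sy":-0.0015,"sz":0.02},{"finger_gap":0,"sx":0.001,"sy":-0.0015,"sz":0.02},{"finger_gap":0,"sx":0.001,"sy":-0.0015,"sz":0.02}])

```text
t: 6.05
tool_pos: [0.6119, 0.0761, 0.1278]
eef_rot: [-3.096, -0.534, 0.0]
wrist_force: [-0.3, -0.6, -1.6]
opening: 0.144
grasp_force: 30.0
```

Run:
```python
from h import *
s=arm.get_state();print(s['tool_pos'],s['wrist_force'])
w=cap('wrist'); b=cap('side')
A=cv2.resize(w['image'][175:235,285:345],None,fx=6.6,fy=6.6,interpolation=cv2.INTER_CUBIC)
B=cv2.resize(b['image'][150:190,310:350],None,fx=9.9,fy=9.9,interpolation=cv2.INTER_CUBIC)
save(np.hstack([A,B]),'w4.png'); print(A.shape,B.shape)
```

```text
[0.61193289 0.07605407 0.12781131] [-0.3428301  -0.60649758 -1.58676949]
(396, 396, 3) (396, 396, 3)
```

View pics/w4.png

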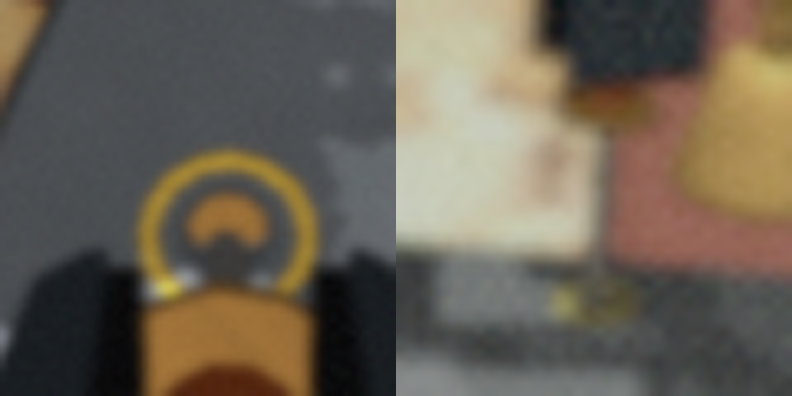

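The close-up shows hole centre at about (229,234) and tip centre at about (226,246) in the left (wrist) panel. The right (side) panel has ring centre (594,300) and the tip at about (598,275), so it is nearly aligned.

Run:
```python
from h import *
w=load('wrist'); b=load('side'); s=arm.get_state(); Rm=R.from_rotvec(s['eef_rot']).as_matrix()
W=lambda x,y,z:world(w,285+(x+.5)/6.6-.5,175+(y+.5)/6.6-.5,z)
S=lambda x,y,z:world(b,310+(x-396+.5)/9.9-.5,150+(y+.5)/9.9-.5,z)
z=s['tool_pos'][2]-.058; print(z,s['wrist_force'])
h=W(229,234,.066);t=W(226,246,z); print(h,t,(Rm.T@(h-t)).round(4))
h=S(594,300,.066);t=S(598,273,z); print(h,t,(Rm.T@(h-t)).round(4))
```

```text
0.0701520537146266 [ 0.19284131  0.89746856 -0.01571799]
[0.61051632 0.07448557 0.066     ] [0.61042484 0.07481033 0.07015205] [-0.      0.0003  0.0042]
[0.61096496 0.0776378  0.066     ] [0.6116753  0.08458152 0.07015205] [-0.003   0.0063  0.0042]
```

Request:
pendant(rows=[{"finger_gap":0,"sz":0.003},{"finger_gap":0,"sz":0.006},{"finger_gap":0,"sz":0.007},{"finger_gap":0,"sz":0.007}])

```text
t: 6.65
tool_pos: [0.6119, 0.076, 0.1208]
eef_rot: [-3.096, -0.534, 0.0]
wrist_force: [-0.3, 0.1, -1.2]
opening: 0.145
grasp_force: 30.0
```

Request:
pendant(rows=[{"finger_gap":0,"sz":0.002},{"finger_gap":0,"sz":0.004},{"finger_gap":0,"sz":0.004}])

```text
t: 7.02
tool_pos: [0.6118, 0.076, 0.1167]
eef_rot: [-3.096, -0.534, 0.0]
wrist_force: [-0.5, 0.6, -0.5]
opening: 0.145
grasp_force: 30.0
```

```bash
python3 -c "
from h import *
s=arm.get_state();print(s['tool_pos'],s['wrist_force'])"
```

```text
[0.61183313 0.07601284 0.11673588] [-0.52561839  0.63772092 -0.45569857]
```

Request:
pendant(rows=[{"finger_gap":0,"sz":0.002},{"finger_gap":0,"sz":0.003},{"finger_gap":0,"sz":0.003}], only="pos|force")

```text
tool_pos: [0.6119, 0.076, 0.1138]
wrist_force: [-0.2, -0.4, -0.7]
grasp_force: 30.0
```

Request:
pendant(rows=[{"finger_gap":0,"sz":0.002},{"finger_gap":0,"sz":0.002}], only="pos|force")

```text
tool_pos: [0.6118, 0.076, 0.1117]
wrist_force: [0.9, 0.1, -1.5]
grasp_force: 30.0
```

Request:
pendant(rows=[{"finger_gap":0,"sz":0.002},{"finger_gap":0,"sz":0.002}], only="pos|wrist")

```text
tool_pos: [0.6118, 0.076, 0.1098]
wrist_force: [0.4, -0.4, -0.7]
```

Request:
pendant(rows=[{"finger_gap":0,"sz":0.002},{"finger_gap":0,"sz":0.002}], only="pos|wrist")

```text
tool_pos: [0.6118, 0.076, 0.1077]
wrist_force: [-0.2, 1.6, -0.3]
```

Request:
pendant(rows=[{"finger_gap":0,"sz":0.0015},{"finger_gap":0,"sz":0.0015}], only="pos|wrist")

```text
tool_pos: [0.6119, 0.076, 0.1063]
wrist_force: [0.5, 0.5, -1.3]
```

Request:
pendant(rows=[{"finger_gap":0,"sz":0.002},{"finger_gap":0,"sz":0.002}], only="pos|wrist")

```text
tool_pos: [0.6118, 0.076, 0.1042]
wrist_force: [0.5, 0.3, 0.2]
```

Request:
pendant(rows=[{"finger_gap":0,"sz":0.002},{"finger_gap":0,"sz":0.002}], only="pos|wrist")

```text
tool_pos: [0.6118, 0.076, 0.1022]
wrist_force: [0.4, -0.2, -1.1]
```

Request:
pendant(rows=[{"finger_gap":0,"sz":0.002},{"finger_gap":0,"sz":0.002}], only="pos|wrist")

```text
tool_pos: [0.6121, 0.076, 0.1005]
wrist_force: [-0.4, 0.7, 2.4]
```

Request:
pendant(rows=[{"finger_gap":0,"sz":0.002},{"finger_gap":0,"sz":0.002}], only="pos|wrist")

```text
tool_pos: [0.6121, 0.076, 0.0986]
wrist_force: [-0.8, 1.1, 5.9]
```

Request:
pendant(rows=[{"finger_gap":0,"sz":0.001},{"finger_gap":0,"sz":0.002},{"finger_gap":0,"sz":0.002},{"finger_gap":0,"sz":0.002}], only="pos|wrist")

```text
tool_pos: [0.6123, 0.076, 0.0969]
wrist_force: [-0.6, 0.0, 8.6]
```

Create tray.py:
```python
from h import *
a0=load('top') if 0 else None
def proj(c,p):
    M=np.linalg.inv(c['cam_to_world']); q=M[:3,:3]@p+M[:3,3]; return c['cx']-c['fx']*q[0]/q[2], c['cy']+c['fy']*q[1]/q[2]
ey=np.array([.097,.995,0]); ex=np.array([.995,-.097,0]); c0=np.array([.6352,.019,0])
t=arm.capture('top'); g=cv2.cvtColor(t['image'],cv2.COLOR_RGB2GRAY)
for y in (-.05,-.03):   # brightness profile along drive -x on tray-top level
    print([int(g[int(round(v)),int(round(u))]) for d in range(80,152,4) for u,v in [proj(t,c0+ex*(-d/1000)+ey*y+[0,0,.035])]])
s=arm.get_state(); print(s['t'],s['tool_pos'].round(4),s['wrist_force'].round(2))
```

```bash
python3 tray.py
```

```text
[154, 154, 124, 120, 136, 70, 42, 183, 191, 166, 151, 198, 210, 209, 209, 213, 210, 164]
[97, 69, 66, 62, 92, 107, 132, 141, 156, 164, 170, 183, 201, 208, 207, 211, 211, 212]
9.95 [0.6123 0.076  0.0969] [-0.92 -0.17  8.4 ]
```

Request:
pendant(rows=[{"finger_gap":0,"sz":0.0003},{"finger_gap":0,"sz":0.0003},{"finger_gap":0,"sz":0.0003},{"finger_gap":0,"sz":0.0003}], only="pos|wrist")

```text
tool_pos: [0.6123, 0.076, 0.0966]
wrist_force: [-0.3, 0.2, 8.0]
```

```bash
python3 tray.py
```

```text
[155, 158, 122, 123, 142, 149, 150, 149, 146, 55, 62, 169, 207, 211, 209, 211, 208, 166]
[96, 71, 61, 63, 91, 107, 130, 141, 157, 163, 172, 183, 200, 206, 208, 210, 211, 211]
10.5 [0.6123 0.076  0.0966] [-1.    0.21  9.33]
```

The tray is sliding: its dark edge went from 104 to 120 mm. I'll keep the catch held.

Request:
pendant(rows=[{"finger_gap":0},{"finger_gap":0},{"finger_gap":0},{"finger_gap":0},{"finger_gap":0},{"finger_gap":0},{"finger_gap":0},{"finger_gap":0},{"finger_gap":0},{"finger_gap":0},{"finger_gap":0},{"finger_gap":0}], only="pos|wrist")

```text
tool_pos: [0.6123, 0.076, 0.0967]
wrist_force: [-0.5, 0.3, 7.9]
```

```bash
python3 tray.py
```

```text
[155, 153, 128, 194, 195, 171, 151, 147, 147, 149, 147, 148, 145, 72, 90, 191, 207, 163]
[101, 72, 62, 64, 91, 104, 129, 140, 156, 162, 169, 181, 200, 204, 207, 211, 211, 210]
12.05 [0.6123 0.076  0.0966] [-0.52 -0.32  8.36]
```

Request:
pendant(rows=[{"finger_gap":0},{"finger_gap":0},{"finger_gap":0},{"finger_gap":0},{"finger_gap":0},{"finger_gap":0}], only="pos|wrist")

```text
tool_pos: [0.6123, 0.076, 0.0966]
wrist_force: [-1.5, -0.4, 8.5]
```

```bash
python3 tray.py
```

```text
[155, 153, 130, 193, 195, 169, 152, 146, 148, 147, 150, 149, 143, 70, 86, 192, 207, 166]
[99, 69, 63, 63, 91, 105, 130, 141, 158, 163, 170, 181, 201, 206, 209, 209, 211, 212]
12.85 [0.6123 0.076  0.0966] [-0.32 -0.96  8.24]
```

Request:
pendant(rows=[{"finger_gap":0,"sz":-0.005},{"finger_gap":0,"sz":-0.015},{"finger_gap":0,"sz":-0.03},{"finger_gap":0,"sz":-0.045},{"finger_gap":0,"sz":-0.052},{"finger_gap":0,"sz":-0.052},{"finger_gap":0,"sz":-0.052}], only="pos|wrist")

```text
tool_pos: [0.6116, 0.076, 0.1477]
wrist_force: [-0.1, 0.2, -0.8]
```

```bash
python3 tray.py; python3 -c "
from h import *
s=arm.get_state();print(totool((.4797,-.2537,s['tool_pos'][2])))"
```

```text
[152, 149, 124, 190, 190, 164, 148, 144, 144, 143, 143, 144, 139, 68, 85, 184, 202, 160]
[145, 142, 113, 64, 69, 68, 62, 79, 110, 122, 130, 147, 165, 176, 176, 186, 194, 197]
13.775 [0.6116 0.076  0.1476] [ 0.3  -0.29 -0.85]
[-2.34770069e-01  2.66407691e-01  1.28493412e-04]
```

Request:
pendant(rows=[{"finger_gap":0,"sx":-0.04,"sy":0.045},{"finger_gap":0,"sx":-0.08,"sy":0.09},{"finger_gap":0,"sx":-0.12,"sy":0.135},{"finger_gap":0,"sx":-0.16,"sy":0.18},{"finger_gap":0,"sx":-0.2,"sy":0.225},{"finger_gap":0,"sx":-0.22,"sy":0.25},{"finger_gap":0,"sx":-0.2348,"sy":0.2664},{"finger_gap":0,"sx":-0.2348,"sy":0.2664},{"finger_gap":0,"sx":-0.2348,"sy":0.2664},{"finger_gap":0,"sx":-0.2348,"sy":0.2664},{"finger_gap":0,"sx":-0.2348,"sy":0.2664}], only="pos|wrist")

```text
tool_pos: [0.4803, -0.253, 0.1481]
wrist_force: [0.3, 0.2, -0.4]
```

Run:
```python
from h import *
print(totool((.4797,-.2537,.0679)).round(4))
w=cap('wrist'); b=cap('side')
A=cv2.resize(w['image'][150:250,260:380],None,fx=3.3,fy=3.3,interpolation=cv2.INTER_CUBIC)
B=cv2.resize(b['image'][200:300,220:290],None,fx=3.3,fy=3.3,interpolation=cv2.INTER_CUBIC)
save(np.hstack([A,B]),'w5.png'); print(A.shape,B.shape)
```

```text
[-0.0007  0.0004  0.0802]
(330, 396, 3) (330, 231, 3)
```

View pics/w5.png

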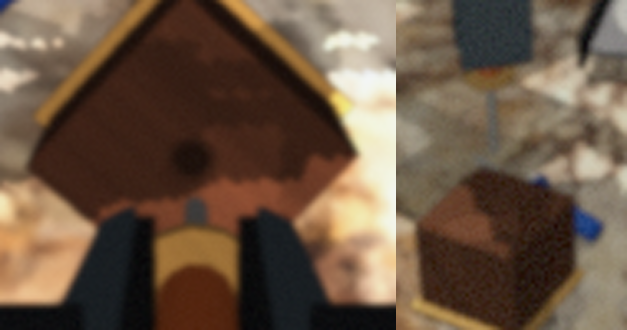

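The wrist panel shows the stand hole at (192,157) and the tip at (195,206). The side panel shows the pin straight above the stand.

Run:
```python
from h import *
w=load('wrist'); s=arm.get_state(); Rm=R.from_rotvec(s['eef_rot']).as_matrix()
W=lambda x,y,z:world(w,260+(x+.5)/3.3-.5,150+(y+.5)/3.3-.5,z)
h=W(192,157,.055);t=W(195,206,s['tool_pos'][2]-.058); print(h,t,(Rm.T@(h-t)).round(4),s['tool_pos'])
```

```text
[ 0.47895456 -0.2533144   0.055     ] [ 0.47847479 -0.25430164  0.09013927] [ 0.0008 -0.0008  0.0351] [ 0.48018883 -0.25329523  0.14813927]
```

Request:
pendant(rows=[{"finger_gap":0,"sz":0.015},{"finger_gap":0,"sz":0.03},{"finger_gap":0,"sz":0.034},{"finger_gap":0,"sz":0.038},{"finger_gap":0,"sz":0.042},{"finger_gap":0,"sz":0.042}], only="pos|wrist")

```text
tool_pos: [0.48, -0.2537, 0.106]
wrist_force: [-0.1, -0.3, 0.6]
```

Request:
pendant(rows=[{"finger_gap":0,"sz":0.008},{"finger_gap":0,"sz":0.016},{"finger_gap":0,"sz":0.024},{"finger_gap":0,"sz":0.032},{"finger_gap":0,"sz":0.036},{"finger_gap":0,"sz":0.036},{"finger_gap":0,"sz":0.036}], only="pos|wrist")

```text
tool_pos: [0.4801, -0.2538, 0.0703]
wrist_force: [-0.2, -0.1, 0.2]
```

Request:
pendant(rows=[{"finger_gap":0,"sz":0.001},{"finger_gap":0,"sz":0.002},{"finger_gap":0,"sz":0.002}], only="pos|wrist")

```text
tool_pos: [0.48, -0.2537, 0.0681]
wrist_force: [0.2, -0.3, 0.6]
```

Request:
pendant(rows=[{"finger_gap":0,"sz":0.0006},{"finger_gap":0,"sz":0.0006},{"finger_gap":0,"sz":0.0006}], only="pos|wrist")

```text
tool_pos: [0.48, -0.2537, 0.0678]
wrist_force: [-1.1, 1.2, 4.8]
```

Seated on the stand. I'll open the gripper and go straight up.

Request:
pendant(rows=[{"finger_gap":0.6},{"finger_gap":0.6},{"finger_gap":0.6},{"finger_gap":0.6},{"finger_gap":0.6},{"finger_gap":0.6},{"finger_gap":0.6,"sz":-0.03},{"finger_gap":0.6,"sz":-0.08},{"finger_gap":0.6,"sz":-0.13},{"finger_gap":0.6,"sz":-0.13},{"finger_gap":0.6,"sz":-0.13}])

```text
t: 19.0
tool_pos: [0.4797, -0.2535, 0.1972]
eef_rot: [-3.096, -0.534, 0.0]
wrist_force: [-0.7, 0.5, -0.6]
opening: 0.602
grasp_force: 0.0
```

Run:
```python
from h import *
w=cap('wrist'); hsv=cv2.cvtColor(w['image'],cv2.COLOR_RGB2HSV); h=hsv[...,0];m=((h<14)&(hsv[...,1]>190)&(hsv[...,2]>120))
n,l,st,c=cv2.connectedComponentsWithStats(m.astype(np.uint8))
for i in range(1,n):
    if st[i,4]>15:
        u,v=c[i]; P=np.array([world(w,x,y) for y,x in np.argwhere(l==i)]); print(st[i],c[i].round(1),np.median(P,0).round(3),P[:,2].max().round(4), world(w,u,st[i,1]+st[i,3]-4,.105).round(4))
b=arm.capture('side'); hsv=cv2.cvtColor(b['image'],cv2.COLOR_RGB2HSV); h=hsv[...,0];m=((h<14)&(hsv[...,1]>190)&(hsv[...,2]>110))
b0=b['image']; print('side orange', [ (np.argwhere(m[225:280,235:265]).min(0)+[225,235]).tolist(),(np.argwhere(m[225:280,235:265]).max(0)+[225,235]).tolist()])
```

```bash
python3 tray.py
```

```text
[312 190  16  16 196] [319.4 197.4] [ 0.479 -0.255  0.105] 0.1073 [ 0.4752 -0.2563  0.105 ]
side orange [[239, 246], [262, 252]]
[164, 164, 139, 204, 204, 181, 161, 155, 158, 159, 159, 158, 151, 74, 95, 200, 217, 175]
[166, 165, 165, 211, 222, 224, 224, 225, 220, 202, 167, 155, 153, 46, 79, 199, 219, 221]
19.15 [ 0.4794 -0.2533  0.1963] [0.05 0.63 0.57]
```

The handle top is at (0.479, -0.255, 0.105), so the pin is home and upright. The tray is still fully out, so I'm handing in.

```bash
python3 -c "
from plant import arm
print(arm.close_job())"
```

```text
the job is handed in; nothing more can be done
None
```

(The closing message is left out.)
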